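Stand a bench readout up on its kickstand

ROBOT

A 6-joint arm with a two-finger parallel gripper is mounted at the origin on the work surface; the furniture and walls round the work are solid. World frame = base frame: x ahead of the robot, y to its left, z up, the work surface at z = 0. Lengths are in m, angles in degrees, forces in N, time in s.
With the tool pointing down it reaches from about 0.35 to 0.875 m from the base axis. Payload 4.2 kg.
Tool frame: the origin (TCP) lies on the centre line of the jaws, within the pads' length; the fingertips stand 25 mm ahead of it and the grasp point (between the pads) lies 6 mm ahead of it; z points along the fingers, y is the line along which they close (so a half turn about z gives the same grasp; the last joint's range is limited). The gripper opens to 87 mm and grips with 3 to 60 N. Pads are 19 mm wide; open, the fingers measure 117 mm over their backs; the gripper's body (75 mm by 190 mm) begins 51 mm behind the grasp point.
Start: joints at [14.817, 22.042, 0.453, 0, -68.411, -14.817], TCP at [0.625, 0, 0.248] pointing down, gripper open.
Joint ranges: [-179.83, 179.83], [-69.29, 118.12], [-61.27, 80.66], [-181.25, 117.63], [-171.15, -9.14], [-177.46, 177.46]. Speed limits (degrees/s): [159.86, 159.86, 180, 180, 180, 180].

INTERFACE

Orientations are given as a 3x3 rotation matrix whose columns are the frame's x, y, z axes.
In Python, from station import r gives the robot as it stands.
- The arm moves only by the tool move_arm, never from a script. Its argument "series" is a list of rows, each an object with "grip": the opening, from 0 (shut) to 1 (fully open); "xyz": the shift along the tool's x, y, z in mm, a list of three; "angular": the turn, a rotation vector about the tool's x, y, z in rad, a list of three. A call has 1 to 10 rows; each row is the pose to reach, as a shift and turn from the pose commanded when the call began, along the tool's axes at that moment; what a row does not reach only later rows make up. A row lasts 1/10 s, in which the tool goes at most 50 mm and 8.59 degrees, less where a joint would pass 70% of its speed; a pose out of reach is approached as far as the arm can. A call with a gripper value outside its range is refused whole. The fingers move at their own pace and stop on an object; the grip force is fixed at half the most. Time passes only in rows, so rows that repeat a pose let the fingers close. It gives the time, the measured TCP pose, the force, the opening and the grip force at its end, in the units of the state.
- r.sense(): the state, without advancing time (a new reading comes with each control period).
- r.capture(name): name is "scene" or "side" or "wrist"; returns a dict with "img" (480x640x3 uint8, red, green, blue), "camera_matrix" (3x3 intrinsics, pixels), "k1" (the pictures are not rectified: a ray, as slopes to the right and down, at radius r is drawn at 1 + k1 r^2 times it, then the intrinsics apply), "rvec" (rotation vector, rad) and "tvec" (3), from world to camera coordinates, as OpenCV has them; the wrist camera has in their place "hand_eye" (4x4, takes a point from camera to tool coordinates, whose origin is the TCP and whose axes are the flange's). Camera axes: x right, y down, z forward; pixel columns grow to the right and rows downward; lengths in m; the calibration is good to about 2 mm. A picture is of the moment at which its call begins: read the wrist's pose just before it. There is no depth.
- r.finish_job(): hands the job in; it is judged then, once.
The state is a dict: "time_s": time; "joints": joint angles; "joint_velocities": joint speeds; "effort": joint torques, N m; "tcp_pos": TCP position; "ee_rot": TCP orientation; "wrist_force": force on the tool from outside, world axes, zero at the start; "moment": the same for the moment, N m; "gripper_width": opening from 0.0 (shut) to 1.0 (fully open); "gripper_force": force on a finger pad.
Only numpy, scipy, OpenCV 4.12 (cv2) and the standard library are available. Lean on these libraries where they do the work, as an engineer would, in place of code of your own. Each camera call takes 0.05 s, during which the arm holds its last target. There are 200 camera calls.

TASK

The small orange-cornered test readout lies face down on the bench. While it lies there, swing its kickstand fully out by the red tab, then tip the readout up over its bottom edge (the long edge away from the tab) so that it stands where it is, leaning back on the open kickstand with its screen facing left, to the side where the tab was. Leave the other things on the bench where they are.

Things in the scene. Friction and masses are not known exactly. Their poses are not given: they have to be found in the camera images.
- readout: Dark slab, orange corners, 105 mm (top to bottom edge) x 160 wide x 18 thick, loose, about 0.65 kg. Starts face down, top edge to the left. Origin: centre of its face. x runs from top edge (-52.5 mm) to bottom edge (+52.5), z out of its back (at 18 mm). Pushing the open kickstand's inner side, high up, towards the bottom edge tips it up over that edge. Standing it leans back about 20 degrees.
- kickstand (a joint): Opening angle of the kickstand: 0 folded flat on the back, 1.53 rad fully open at a firm stop (square to the back). Starts folded or slightly ajar. The hinge has friction (0.10 N m) and a light opening spring (0.06 N m): it opens easily, folds stiffly, stays where it is left, also under the standing readout.
- stand_hinge (a point): Middle of the kickstand's hinge axis on the readout's back, 35 mm from its bottom edge, 21 mm from its face; the axis and the kickstand lie on the readout's middle line, axis along y. Same axes as the readout.
- stand_tab (a point): Centre of the cross pin in the kickstand's red tab, 98 mm from the hinge axis. The stand is a plate 90 mm wide, 67 long, 6 thick; its 16 mm wide tab ends 112 mm from the hinge. The red pin (10 mm thick, 26 long, along y, round ends) juts from the tab's sides: pinched by its ends it turns in the grip. Folded, it lies 28 mm past the top edge, 21 mm above the bench. Its x axis points to the hinge.
- stand_foot (a point): Middle of the end of the red tab, 112 mm from the hinge axis: the foot that rests on the bench when the readout stands.
- top_edge (a point): Middle of the readout's top edge face; 9 mm above the bench when lying, about 100 mm when standing.
- foot_left (a point): One end (readout y = +80 mm) of the readout's bottom edge, on the face side.
- foot_right (a point): Other end (readout y = -80 mm) of the readout's bottom edge, on the face side.
- flux_pot: Bystander: amber pot with white lid, 37 mm across, 28 mm high; origin at its underside.
- marker: Bystander: blue and grey marker pen, 104 mm long; origin at the underside.
- carton_red: Bystander: upright red carton, 44 x 45 x 92 mm; origin at its underside.
- carton_teal: Bystander: teal carton, 62 x 105 x 40 mm; origin at its underside.
- adapter: Bystander: white and gold coaxial adapter, 20 x 42 x 21 mm; origin at its underside.

How it is judged:
By the outcome, as a careful person would: the job done as asked, in the order asked, and still so for the second after the job is handed in, with the robot touching nothing.
It also fails if it takes over 51 s, if anything falls off the work surface, if the arm or the gripper's body presses on something with over 40 N, if the wrist force passes 120 N, or if a joint passes its speed limit or range.

## Working session

There is one attempt and no reset: what is moved stays moved. The work goes in short steps, Python scripts to look and compute and a tool call to move; the robot and the scene stay as the last step left them, time stands still between calls to the robot, and variables do not carry over. Pictures are saved under pics/ and viewed, at most 10 in all, crops included, and the job is handed in when it is done.

Besides the shell and the picture viewer there is one more tool, called after "Call:" in YAML: its name, and indented under it one key for each argument. move_arm: Moves the arm, as the interface text tells. Its arguments: {"type":"object","properties":{"series":{"type":"array"}},"required":["series"]}

```bash
mkdir -p pics; cat > h.py <<'E'
from station import r
import numpy as np, cv2
def cap(n,f=None):
    s=r.sense(); c=r.capture(n); c['s']=s
    if f: cv2.imwrite('pics/'+f,cv2.cvtColor(c['img'],cv2.COLOR_RGB2BGR))
    K=np.array(c['camera_matrix']);
    if n=='wrist':
        T=np.eye(4);T[:3,:3]=s['ee_rot'];T[:3,3]=s['tcp_pos'];W=T@np.array(c['hand_eye']);R=W[:3,:3].T;t=-R@W[:3,3]
    else:
        R=cv2.Rodrigues(np.array(c['rvec'],float))[0];t=np.array(c['tvec'],float).ravel()
    return dict(K=K,k1=c['k1'],R=R,t=t,img=c['img'])
def D(c): return np.array([c['k1'],0,0,0],float)
def proj(c,P): return cv2.projectPoints(np.array(P,float).reshape(-1,3),cv2.Rodrigues(c['R'])[0],c['t'],c['K'],D(c))[0].reshape(-1,2)
def onz(c,uv,z):
    p=cv2.undistortPoints(np.array(uv,float).reshape(-1,1,2),c['K'],D(c)).reshape(-1,2)
    d=np.c_[p,np.ones(len(p))]@c['R']; o=-c['R'].T@c['t']
    return o+d*((z-o[2])/d[:,2])[:,None]
E
python3 - <<'E'
from h import *
import pickle
d={n:cap(n,n+'0.png') for n in('scene','side','wrist')}
pickle.dump(d,open('c0.pkl','wb'))
for n in d: print(n,-d[n]['R'].T@d[n]['t'])
s=r.sense();print(s['time_s'],s['ee_rot'],s['wrist_force'])
E
```

```text
scene [-0.14845914 -0.83670098  0.59389345]
side [ 0.16206301 -0.89686972  0.49311882]
wrist [ 0.6248128  -0.06942582  0.3835082 ]
0.15 [[-9.85309916e-05 -9.99998623e-01 -1.65666825e-03]
 [-9.99999989e-01  9.87153991e-05 -1.11230851e-04]
 [ 1.11394237e-04  1.65665727e-03 -9.99998622e-01]] [-0.35967977 -0.46273441 -0.08432616]
```

View pics/scene0.png

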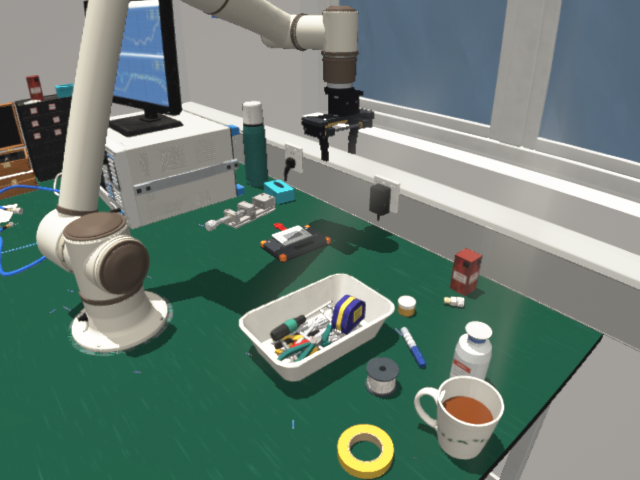

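View pics/side0.png

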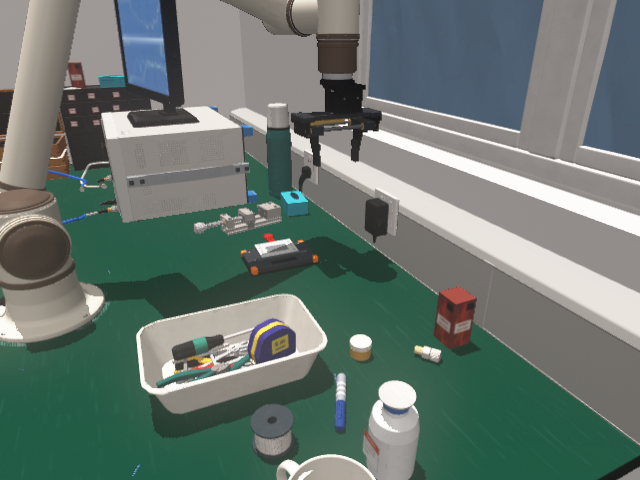

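View pics/wrist0.png

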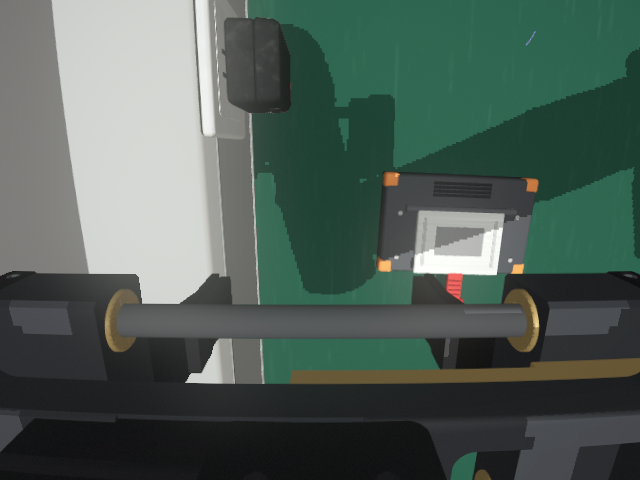

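The wrist view shows the readout with its bottom edge up in the picture (toward -y). The corners are near (383,172), (538,179), (523,273) and (379,270), and the red tab is at (455,285). Next I'll crop in on it for exact pixels.

```bash
python3 - <<'E'
from h import *
import pickle
d=pickle.load(open('c0.pkl','rb'))
a=d['wrist']['img'][160:310,360:560]; b=d['side']['img'][180:290,190:330]; s=d['scene']['img'][175:275,200:340]
A=cv2.resize(a,None,fx=4,fy=4,interpolation=2);
cv2.imwrite('pics/cw.png',A[:,:,::-1])
B=np.vstack([cv2.resize(b,(700,550),interpolation=2)]);cv2.imwrite('pics/cs.png',B[:,:,::-1])
w=d['wrist']
print(onz(w,[(383,172),(538,179),(523,273),(379,270)],.018).round(4)); print(onz(w,[(455,285)],.021))
print(onz(w,[(258,200),(262,350)],0))
print('side', onz(d['side'],[(282,195),(307,213),(270,237)],.04).round(3), onz(d['side'],[(270,237)],.021).round(3))
E
```

```text
[[ 0.5625 -0.0443  0.018 ]
 [ 0.4022 -0.0384  0.018 ]
 [ 0.4041  0.0633  0.018 ]
 [ 0.5626  0.0587  0.018 ]]
[[0.47994868 0.07526557 0.021     ]]
[[ 0.69131564 -0.01391589  0.        ]
 [ 0.69522609  0.16593359  0.        ]]
side [[0.619 0.34  0.04 ]
 [0.626 0.169 0.04 ]
 [0.481 0.062 0.04 ]] [[0.494 0.102 0.021]]
```

View pics/cw.png

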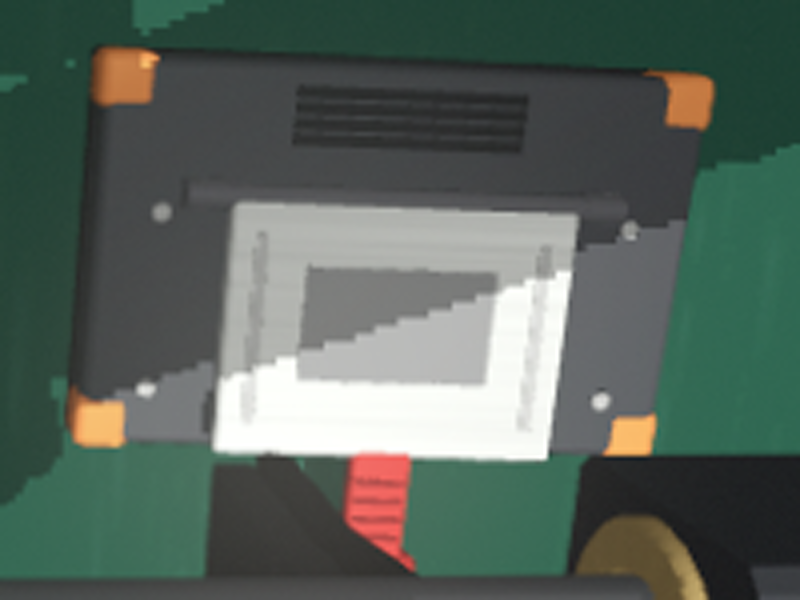

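View pics/cs.png

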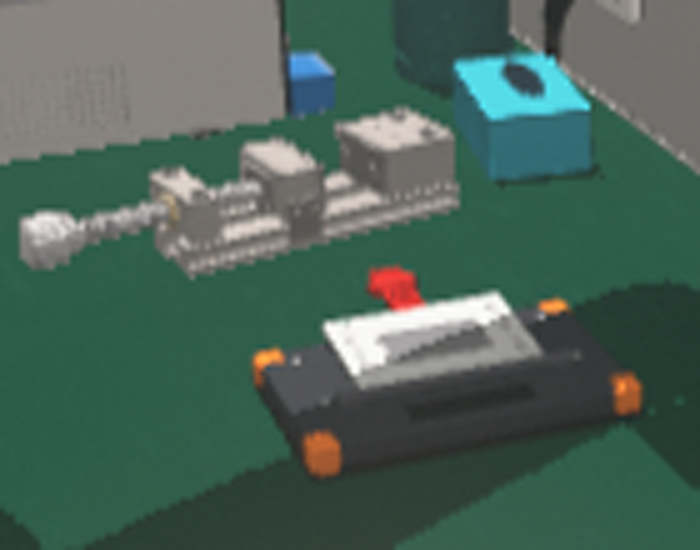

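```bash
cat > fit.py <<'E'
from h import *
import pickle
from scipy.optimize import least_squares
def model(p):
    # p: origin x,y, yaw of readout x axis, theta. returns fn local->world and stand fn
    x,y,a,th=p
    X=np.array([np.cos(a),np.sin(a),0]);Z=np.array([0,0,1.]);Y=np.cross(Z,X)
    O=np.array([x,y,0])
    L=lambda q:O+q[0]*X+q[1]*Y+q[2]*Z
    S=lambda l,yy,n=0:L((.0175-l*np.cos(th)-n*np.sin(th),yy,.021+l*np.sin(th)+n*np.cos(th)*1))
    return L,S
def L0(p):
    L,S=model(p);h=.003
    w=[L((.0525,.08,.018)),L((.0525,-.08,.018)),L((-.0525,-.08,.018)),L((-.0525,.08,.018)),
       S(.0,.045,h),S(.0,-.045,h),S(.067,-.045,h),S(.067,.045,h)]
    s=[S(.067,-.045,h),S(.067,.045,h),S(.0,-.045,h),S(.0,.045,h),S(.098,0)]
    return w,s
E
python3 - <<'E'
from fit import *
d=pickle.load(open('c0.pkl','rb'))
W=np.array([(95,48),(714,75),(655,455),(70,443),(232,205),(580,215),(548,460),(213,452)])/4+[360,160]
Sd=np.array([(325,325),(500,293),(362,388),(545,352),(392,285)])/5+[190,180]
def res(p):
    w,s=L0(p); return np.r_[(proj(d['wrist'],w)-W).ravel(),(proj(d['side'],s)-Sd).ravel()]
for th in(.05,.3):
    f=least_squares(res,[.483,.01,-1.57,th],x_scale=[.01,.01,.1,.1],loss='soft_l1')
    print(f.x,f.cost)
print(res(f.x).reshape(-1,2).round(1))
L,S=model(f.x);print('pin',S(.098,0),'hinge',S(0,0),'botmid',L((.0525,0,0)), 'foot', S(.112,0))
E
```

```text
[ 0.48248316  0.01072399 -1.59938154  0.06156916] 6.470818270911243
[ 0.48248316  0.01072399 -1.59938154  0.06156914] 6.470818270910512
[[ 0.8  0.3]
 [ 0.7 -0.7]
 [-1.   1.2]
 [ 0.2  1.2]
 [-0.3 -2.1]
 [-0.6 -1.9]
 [-0.4 -0. ]
 [-0.5  0.3]
 [-1.2 -0.4]
 [-0.9 -0.3]
 [-0.2  0. ]
 [-0.1  0.2]
 [-0.5  0. ]]
pin [0.48477865 0.09100549 0.02702996] hinge [ 0.48198298 -0.00676886  0.021     ] botmid [ 0.48098264 -0.04175456  0.        ] foot [0.48517803 0.10497326 0.02789139]
```

```bash
python3 - <<'E'
from fit import *
d=pickle.load(open('c0.pkl','rb'))
print(onz(d['side'],np.array([(190,275),(455,205),(250,260),(50,265),(490,180)])/5+[190,180],0).round(3))
E
```

```text
[[0.412 0.207 0.   ]
 [0.575 0.238 0.   ]
 [0.446 0.212 0.   ]
 [0.347 0.252 0.   ]
 [0.607 0.265 0.   ]]
```

Call:
move_arm:
  series:
    - {"grip": 0.75,"xyz": [-18,28,10],"angular": [0,0,0.0143]}
    - {"grip": 0.75,"xyz": [-46,70,40],"angular": [0,0,0.0286]}
    - {"grip": 0.75,"xyz": [-73,112,80],"angular": [0,0,0.0286]}
    - {"grip": 0.75,"xyz": [-91,140,108],"angular": [0,0,0.0286]}
    - {"grip": 0.75,"xyz": [-91,140,118],"angular": [0,0,0.0286]}
    - {"grip": 0.75,"xyz": [-91,140,118],"angular": [0,0,0.0286]}
    - {"grip": 0.75,"xyz": [-91,140,118],"angular": [0,0,0.0286]}

```text
time_s: 0.85
tcp_pos: [0.4858, 0.0913, 0.1301]
ee_rot: [[-0.027, -1.0, 0.001], [-1.0, 0.027, -0.0], [0.0, -0.001, -1.0]]
wrist_force: [0.9, -0.5, 1.2]
gripper_width: 0.751
gripper_force: 0.0
```

```bash
python3 - <<'E'
from fit import *
c=cap('wrist','w1.png'); pickle.dump(c,open('c1.pkl','wb'))
L,S=model([ 0.48248316,0.01072399,-1.59938154,0.06156916])
print(proj(c,[S(.098,.013),S(.098,-.013),S(.067,.045,.003),S(.067,-.045,.003)]).round(1))
E
```

```text
[[304.1 249.6]
 [341.9 249.5]
 [255.4 205.6]
 [390.6 205.5]]
```

View pics/w1.png

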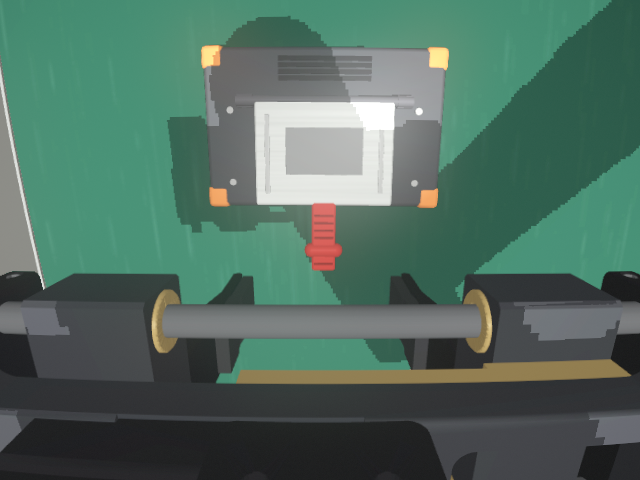

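```bash
python3 - <<'E'
from fit import *
d=pickle.load(open('c0.pkl','rb'))
print(onz(d['side'],[(140,335),(290,300),(325,335)],0.06).round(3))
print(onz(d['side'],[(140,335),(290,300),(325,335)],0.0).round(3))
print(onz(d['scene'],[(243,320),(345,280),(393,312)],0.06).round(3))
E
```

```text
[[ 0.155 -0.247  0.06 ]
 [ 0.407 -0.253  0.06 ]
 [ 0.418 -0.372  0.06 ]]
[[ 0.154 -0.157  0.   ]
 [ 0.441 -0.164  0.   ]
 [ 0.454 -0.299  0.   ]]
[[ 0.167 -0.238  0.06 ]
 [ 0.405 -0.265  0.06 ]
 [ 0.399 -0.406  0.06 ]]
```

Call:
move_arm:
  series:
    - {"grip": 0.75,"xyz": [0,1,30],"angular": [0,0,0]}
    - {"grip": 0.75,"xyz": [0,1,60],"angular": [0,0,0]}
    - {"grip": 0.75,"xyz": [0,1,80],"angular": [0,0,0]}
    - {"grip": 0.75,"xyz": [0,1,84],"angular": [0,0,0]}
    - {"grip": 0.75,"xyz": [0,1,84],"angular": [0,0,0]}
    - {"grip": 0.75,"xyz": [0,1,84],"angular": [0,0,0]}

```text
time_s: 1.5
tcp_pos: [0.4855, 0.0914, 0.0469]
ee_rot: [[-0.029, -1.0, 0.003], [-1.0, 0.029, 0.001], [-0.001, -0.003, -1.0]]
wrist_force: [0.2, -0.9, 0.5]
gripper_width: 0.752
gripper_force: 0.0
```

Call:
move_arm:
  series:
    - {"grip": 0.25,"xyz": [0,0,0],"angular": [0,0,0]}
    - {"grip": 0.25,"xyz": [0,0,0],"angular": [0,0,0]}
    - {"grip": 0.25,"xyz": [0,0,0],"angular": [0,0,0]}
    - {"grip": 0.25,"xyz": [0,0,0],"angular": [0,0,0]}
    - {"grip": 0.25,"xyz": [0,0,0],"angular": [0,0,0]}
    - {"grip": 0.25,"xyz": [0,0,0],"angular": [0,0,0]}
    - {"grip": 0.25,"xyz": [0,0,0],"angular": [0,0,0]}

```text
time_s: 2.2
tcp_pos: [0.4843, 0.0912, 0.0456]
ee_rot: [[-0.028, -1.0, 0.001], [-1.0, 0.028, 0.0], [-0.0, -0.001, -1.0]]
wrist_force: [-0.4, -0.4, 0.1]
gripper_width: 0.27
gripper_force: 22.8
```

Call:
move_arm:
  series:
    - {"grip": 0,"xyz": [0,0,0],"angular": [0,0,0]}
    - {"grip": 0,"xyz": [0.6,0,-6.7],"angular": [0,0,0]}
    - {"grip": 0,"xyz": [1.8,0,-13.4],"angular": [0,0,0]}
    - {"grip": 0,"xyz": [3.4,0,-20.1],"angular": [0,0,0]}
    - {"grip": 0,"xyz": [5.7,0,-27.6],"angular": [0,0,0]}
    - {"grip": 0,"xyz": [8.3,0,-33.9],"angular": [0,0,0]}
    - {"grip": 0,"xyz": [11.8,0,-41],"angular": [0,0,0]}
    - {"grip": 0,"xyz": [15.3,0,-46.9],"angular": [0,0,0]}
    - {"grip": 0,"xyz": [19.8,0,-53.3],"angular": [0,0,0]}
    - {"grip": 0,"xyz": [24.1,0,-58.6],"angular": [0,0,0]}

```text
time_s: 3.2
tcp_pos: [0.4831, 0.0665, 0.1046]
ee_rot: [[-0.029, -1.0, -0.0], [-1.0, 0.029, -0.0], [0.0, 0.0, -1.0]]
wrist_force: [0.3, -1.2, -2.8]
gripper_width: 0.268
gripper_force: 30.0
```

Call:
move_arm:
  series:
    - {"grip": 0,"xyz": [5.4,0,-5.7],"angular": [0,0,0]}
    - {"grip": 0,"xyz": [10.5,0,-10.3],"angular": [0,0,0]}
    - {"grip": 0,"xyz": [16.7,0,-15.1],"angular": [0,0,0]}
    - {"grip": 0,"xyz": [22.4,0,-18.9],"angular": [0,0,0]}
    - {"grip": 0,"xyz": [29.2,0,-22.7],"angular": [0,0,0]}
    - {"grip": 0,"xyz": [36.4,0,-26],"angular": [0,0,0]}
    - {"grip": 0,"xyz": [43.7,0,-28.7],"angular": [0,0,0]}
    - {"grip": 0,"xyz": [51.3,0,-30.8],"angular": [0,0,0]}
    - {"grip": 0,"xyz": [59,0,-32.3],"angular": [0,0,0]}
    - {"grip": 0,"xyz": [66.8,0,-33.1],"angular": [0,0,0]}

```text
time_s: 4.2
tcp_pos: [0.4814, -0.0004, 0.1376]
ee_rot: [[-0.029, -1.0, 0.0], [-1.0, 0.029, 0.0], [-0.0, -0.0, -1.0]]
wrist_force: [-1.2, 1.6, 0.2]
gripper_width: 0.261
gripper_force: 30.0
```

Call:
move_arm:
  series:
    - {"grip": 0,"xyz": [1.5,0,0],"angular": [0,0,0]}
    - {"grip": 0,"xyz": [3,0,0],"angular": [0,0,0]}
    - {"grip": 0,"xyz": [3,0,0],"angular": [0,0,0]}
    - {"grip": 0,"xyz": [3,0,0],"angular": [0,0,0]}

```text
time_s: 4.6
tcp_pos: [0.4814, -0.003, 0.1376]
ee_rot: [[-0.028, -1.0, 0.0], [-1.0, 0.028, -0.001], [0.001, -0.0, -1.0]]
wrist_force: [-2.3, 0.4, 5.1]
gripper_width: 0.267
gripper_force: 30.0
```

```bash
python3 - <<'E'
from fit import *
a=cap('side');b=cap('wrist')
im=np.hstack([cv2.resize(a['img'][150:290,200:340],(400,400)),cv2.resize(b['img'],(400,300)).copy() if 0 else cv2.resize(b['img'][0:400,120:520],(400,400))])
cv2.imwrite('pics/m1.png',im[:,:,::-1])
E
```

```text
(no output)
```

View pics/m1.png

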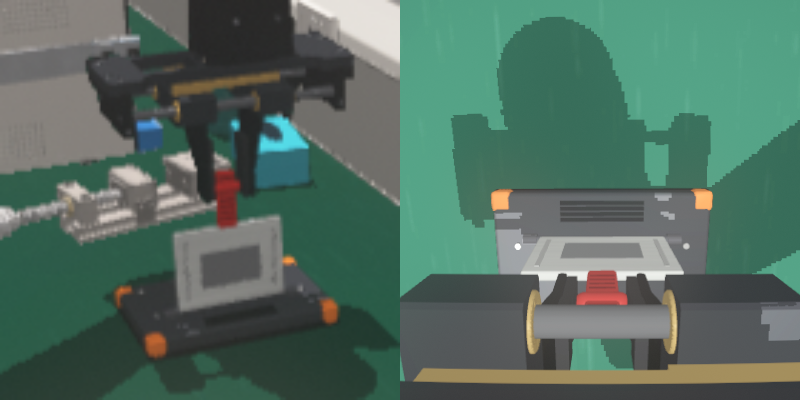

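The picture shows the stand upright with the pin still gripped. The bottom corners in the wrist view are at about (213,189) and (432,189). Next: has the readout shifted, and what tipping arc does it need?

```bash
python3 - <<'E'
from fit import *
b=cap('wrist');print(onz(b,[(213,189),(432,189)],.018).round(4))
L,S=model([ 0.48248316,0.01072399,-1.59938154,1.53])
print([L((.0525,y,.018)).round(4) for y in(.08,-.08)])
print(r.sense()['wrist_force'])
def pin(phi):
    u,v=39.,118.9; f=np.radians(phi)
    if phi<=90: return np.array([u*np.cos(f)-v*np.sin(f),u*np.sin(f)+v*np.cos(f)])
    v-=18; return np.array([u*np.cos(f)-v*np.sin(f)-18,u*np.sin(f)+v*np.cos(f)])
P0=pin(0); prev=P0
for a in list(range(0,100,4))+[99,102,104,106,107,108]:
    p=pin(a); print(a,'abs tx %.1f tz %.1f'%(-(p-P0)[0],-(p-P0)[1]))
E
```

```text
[[ 0.557  -0.0454  0.018 ]
 [ 0.4017 -0.0408  0.018 ]]
[array([ 0.5609, -0.044 ,  0.018 ]), array([ 0.401 , -0.0395,  0.018 ])]
[-2.00177107 -0.84212277  5.43109838]
0 abs tx -0.0 tz -0.0
4 abs tx 8.4 tz -2.4
8 abs tx 16.9 tz -4.3
12 abs tx 25.6 tz -5.5
16 abs tx 34.3 tz -6.1
20 abs tx 43.0 tz -6.2
24 abs tx 51.7 tz -5.6
28 abs tx 60.4 tz -4.4
32 abs tx 68.9 tz -2.6
36 abs tx 77.3 tz -0.2
40 abs tx 85.6 tz 2.7
44 abs tx 93.5 tz 6.3
48 abs tx 101.3 tz 10.4
52 abs tx 108.7 tz 15.0
56 abs tx 115.8 tz 20.1
60 abs tx 122.5 tz 25.7
64 abs tx 128.8 tz 31.7
68 abs tx 134.6 tz 38.2
72 abs tx 140.0 tz 45.1
76 abs tx 144.9 tz 52.3
80 abs tx 149.3 tz 59.8
84 abs tx 153.2 tz 67.7
88 abs tx 156.5 tz 75.8
92 abs tx 159.2 tz 83.4
96 abs tx 161.4 tz 90.7
99 abs tx 162.8 tz 96.2
102 abs tx 163.8 tz 101.7
104 abs tx 164.3 tz 105.5
106 abs tx 164.7 tz 109.2
107 abs tx 164.9 tz 111.1
108 abs tx 165.0 tz 113.0
```

Call:
move_arm:
  series:
    - {"grip": 0,"xyz": [4,0,-1.7],"angular": [0,0,0]}
    - {"grip": 0,"xyz": [8.4,0,-2.9],"angular": [0,0,0]}
    - {"grip": 0,"xyz": [12.6,0,-3.9],"angular": [0,0,0]}
    - {"grip": 0,"xyz": [16.9,0,-4.8],"angular": [0,0,0]}
    - {"grip": 0,"xyz": [21.2,0,-5.4],"angular": [0,0,0]}
    - {"grip": 0,"xyz": [25.6,0,-6],"angular": [0,0,0]}
    - {"grip": 0,"xyz": [30,0,-6.3],"angular": [0,0,0]}
    - {"grip": 0,"xyz": [34.3,0,-6.6],"angular": [0,0,0]}
    - {"grip": 0,"xyz": [38.6,0,-6.6],"angular": [0,0,0]}
    - {"grip": 0,"xyz": [43,0,-6.6],"angular": [0,0,0]}

```text
time_s: 5.75
tcp_pos: [0.48, -0.0462, 0.1438]
ee_rot: [[-0.029, -1.0, -0.0], [-1.0, 0.029, 0.0], [-0.0, 0.0, -1.0]]
wrist_force: [0.1, -0.5, -5.0]
gripper_width: 0.267
gripper_force: 30.0
```

```bash
python3 - <<'E'
from fit import *
a=cap('side');b=cap('wrist')
im=np.hstack([cv2.resize(a['img'][150:290,200:340],(400,400)),b['img'][0:400,120:520]])
cv2.imwrite('pics/m2.png',im[:,:,::-1])
E
```

```text
(no output)
```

View pics/m2.png

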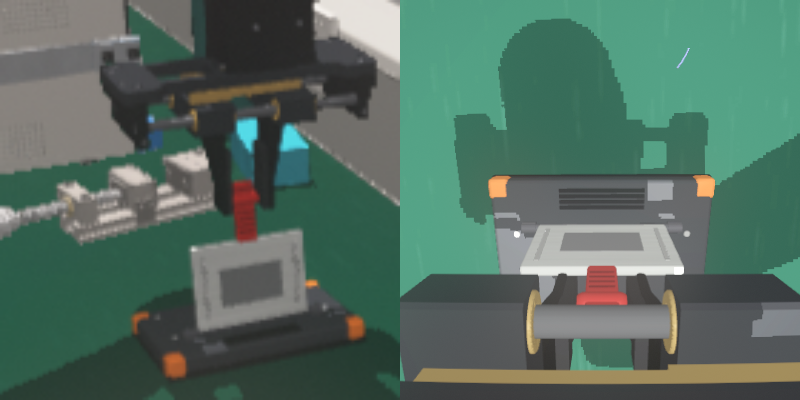

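The readout seems to have slid rather than tipped. I'll fit its pose, tilt included, from these pixels.

```bash
cat > fit2.py <<'E'
from fit import *
# p: bottom-edge (face side) mid x,y, yaw, tilt phi, theta ; local u from bottom edge to top, v out of back
def pts(p):
    x,y,a,phi,th=p
    X=np.array([np.cos(a),np.sin(a),0]);Z=np.array([0,0,1.]);Y=np.cross(Z,X);O=np.array([x,y,0])
    c,s=np.cos(phi),np.sin(phi)
    G=lambda u,yy,v:O+yy*Y-X*(u*c-v*s)+Z*(u*s+v*c)
    S=lambda l,yy,n=0:G(.035+l*np.cos(th)+n*np.sin(th),yy,.021+l*np.sin(th)-n*np.cos(th))
    return G,S   # n>0: inner side
E
python3 - <<'E'
from fit2 import *
a=cap('side');b=cap('wrist')
W=[(210,177),(434,177),(241,272),(404,270)]
Sd=[(257.8,274.3),(326.7,262),(247.3,261.3),(267.2,236.5),(306,231.2),(269,266.2),(307.8,257.8)]
def res(p):
    G,S=pts(p)
    w=[G(0,.08,.018),G(0,-.08,.018),S(.067,.045,0),S(.067,-.045,0)]
    s=[G(0,-.08,.018),G(0,.08,.018),G(.105,-.08,.018),S(.067,-.045,-.003),S(.067,.045,-.003),S(0,-.045,-.003),S(0,.045,-.003)]
    pn=S(.098,0)-np.array([.48,-.0462,.1438-.019])
    return np.r_[(proj(b,w)-W).ravel(),(proj(a,s)-Sd).ravel(),pn*1000/2]
f=least_squares(res,[.48,-.06,-1.6,.1,1.5],x_scale=[.01,.01,.1,.1,.1],loss='soft_l1')
print(f.x.round(4),f.cost,res(f.x).round(1))
E
```

```text
[ 0.4783 -0.0913 -1.5982  0.1535  1.2557] 23.91328518501057 [ 1.   0.7 -1.5 -0.1 -0.4 -1.1 -0.2  0.3  0.3  6.4  0.6  4.2 -2.8 -7.5
 -1.1  1.4 -0.8 -0.1  0.2  1.2 -0.4  2.  -0.2  1.  -1. ]
```

Call:
move_arm:
  series:
    - {"grip": 0,"xyz": [0,0,2.5],"angular": [0,0,0]}
    - {"grip": 0,"xyz": [0,0,5],"angular": [0,0,0]}
    - {"grip": 0,"xyz": [0,0,6.5],"angular": [0,0,0]}
    - {"grip": 0,"xyz": [0,0,6.5],"angular": [0,0,0]}

```text
time_s: 6.35
tcp_pos: [0.4801, -0.0457, 0.1371]
ee_rot: [[-0.028, -1.0, -0.0], [-1.0, 0.028, -0.0], [0.0, 0.0, -1.0]]
wrist_force: [-0.2, -0.7, -4.5]
gripper_width: 0.267
gripper_force: 30.0
```

Call:
move_arm:
  series:
    - {"grip": 0,"xyz": [1,0,0.3],"angular": [0,0,0]}
    - {"grip": 0,"xyz": [2,0,0.3],"angular": [0,0,0]}
    - {"grip": 0,"xyz": [3,0,0.3],"angular": [0,0,0]}

```text
time_s: 6.65
tcp_pos: [0.4801, -0.0486, 0.1371]
ee_rot: [[-0.029, -1.0, 0.0], [-1.0, 0.029, 0.0], [-0.0, -0.0, -1.0]]
wrist_force: [-0.0, 0.8, -2.4]
gripper_width: 0.268
gripper_force: 30.0
```

Call:
move_arm:
  series:
    - {"grip": 0,"xyz": [0,0,0.7],"angular": [0,0,0]}
    - {"grip": 0,"xyz": [0,0,0.7],"angular": [0,0,0]}

```text
time_s: 6.85
tcp_pos: [0.4801, -0.0488, 0.137]
ee_rot: [[-0.028, -1.0, 0.001], [-1.0, 0.028, -0.0], [0.0, -0.001, -1.0]]
wrist_force: [-2.5, 1.4, 2.0]
gripper_width: 0.266
gripper_force: 30.0
```

Call:
move_arm:
  series:
    - {"grip": 0,"xyz": [0,0,0.7],"angular": [0,0,0]}
    - {"grip": 0,"xyz": [0,0,0.7],"angular": [0,0,0]}

```text
time_s: 7.05
tcp_pos: [0.4802, -0.0488, 0.1369]
ee_rot: [[-0.028, -1.0, 0.001], [-1.0, 0.028, -0.0], [0.0, -0.001, -1.0]]
wrist_force: [-3.6, 0.5, 7.1]
gripper_width: 0.27
gripper_force: 30.0
```

```bash
python3 - <<'E'
from fit2 import *
a=cap('side');b=cap('wrist')
pickle.dump((a,b),open('c3.pkl','wb'))
im=np.hstack([cv2.resize(a['img'][190:290,220:320],(400,400)),b['img'][0:400,120:520]])
cv2.imwrite('pics/m3.png',im[:,:,::-1])
E
```

```text
(no output)
```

View pics/m3.png

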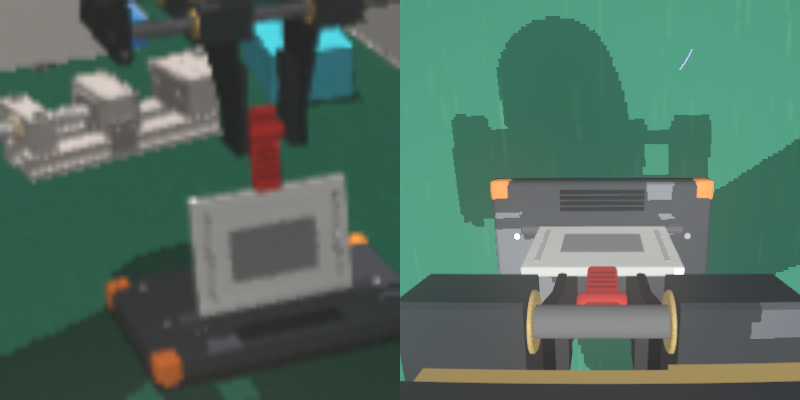

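```bash
python3 - <<'E'
from fit2 import *
a,b=pickle.load(open('c3.pkl','rb'))
e=onz(b,[(211,180),(434,180)],.018).round(4);print(e)
h=e.mean(0)+np.array([.001,.035,0]); print('edge',e.mean(0),'theta~',np.degrees(np.arctan2(.137-.019-.021,-.0488-h[1])))
E
```

```text
[[ 0.5565 -0.0977  0.018 ]
 [ 0.3997 -0.093   0.018 ]]
edge [ 0.4781  -0.09535  0.018  ] theta~ 83.20963870614447
```

Call:
move_arm:
  series:
    - {"grip": 0,"xyz": [2,0,0],"angular": [0,0,0]}
    - {"grip": 0,"xyz": [4,0,0],"angular": [0,0,0]}
    - {"grip": 0,"xyz": [5.5,0,0],"angular": [0,0,0]}
    - {"grip": 0,"xyz": [5.5,0,0],"angular": [0,0,0]}

```text
time_s: 7.55
tcp_pos: [0.4802, -0.0544, 0.1374]
ee_rot: [[-0.028, -1.0, 0.001], [-1.0, 0.028, -0.0], [0.0, -0.001, -1.0]]
wrist_force: [-4.6, 1.1, 10.2]
gripper_width: 0.265
gripper_force: 30.0
```

Call:
move_arm:
  series:
    - {"grip": 0,"xyz": [1,0,0],"angular": [0,0,0]}
    - {"grip": 0,"xyz": [2,0,0],"angular": [0,0,0]}

```text
time_s: 7.75
tcp_pos: [0.4801, -0.0563, 0.1375]
ee_rot: [[-0.028, -1.0, 0.001], [-1.0, 0.028, -0.0], [0.0, -0.001, -1.0]]
wrist_force: [-4.5, 2.7, 10.1]
gripper_width: 0.263
gripper_force: 30.0
```

Call:
move_arm:
  series:
    - {"grip": 0,"xyz": [1,0,0],"angular": [0,0,0]}
    - {"grip": 0,"xyz": [2,0,0],"angular": [0,0,0]}

```text
time_s: 7.95
tcp_pos: [0.4801, -0.0581, 0.1376]
ee_rot: [[-0.028, -1.0, 0.002], [-1.0, 0.028, 0.0], [-0.0, -0.002, -1.0]]
wrist_force: [-5.9, 4.9, 11.9]
gripper_width: 0.269
gripper_force: 30.0
```

Call:
move_arm:
  series:
    - {"grip": 0,"xyz": [1,0,-0.3],"angular": [0,0,0]}
    - {"grip": 0,"xyz": [2,0,-0.6],"angular": [0,0,0]}

```text
time_s: 8.15
tcp_pos: [0.48, -0.0596, 0.1379]
ee_rot: [[-0.028, -1.0, 0.002], [-1.0, 0.028, 0.001], [-0.001, -0.002, -1.0]]
wrist_force: [-5.4, 5.3, 9.3]
gripper_width: 0.27
gripper_force: 30.0
```

Call:
move_arm:
  series:
    - {"grip": 0,"xyz": [1,0,-0.3],"angular": [0,0,0]}
    - {"grip": 0,"xyz": [2,0,-0.6],"angular": [0,0,0]}

```text
time_s: 8.35
tcp_pos: [0.48, -0.0615, 0.1384]
ee_rot: [[-0.028, -1.0, 0.002], [-1.0, 0.028, 0.001], [-0.001, -0.002, -1.0]]
wrist_force: [-4.4, 5.1, 8.4]
gripper_width: 0.268
gripper_force: 30.0
```

Call:
move_arm:
  series:
    - {"grip": 0,"xyz": [1,0,-0.3],"angular": [0,0,0]}
    - {"grip": 0,"xyz": [2,0,-0.6],"angular": [0,0,0]}

```text
time_s: 8.55
tcp_pos: [0.4799, -0.0636, 0.1388]
ee_rot: [[-0.028, -1.0, 0.002], [-1.0, 0.028, 0.001], [-0.001, -0.002, -1.0]]
wrist_force: [-4.5, 4.9, 7.6]
gripper_width: 0.268
gripper_force: 30.0
```

Call:
move_arm:
  series:
    - {"grip": 0,"xyz": [2,0,-0.5],"angular": [0,0,0]}
    - {"grip": 0,"xyz": [4,0,-1.0],"angular": [0,0,0]}
    - {"grip": 0,"xyz": [6,0,-1.4],"angular": [0,0,0]}
    - {"grip": 0,"xyz": [8,0,-1.8],"angular": [0,0,0]}

```text
time_s: 8.95
tcp_pos: [0.4798, -0.0717, 0.1405]
ee_rot: [[-0.028, -1.0, 0.002], [-1.0, 0.028, 0.001], [-0.001, -0.002, -1.0]]
wrist_force: [-3.7, 3.9, 7.7]
gripper_width: 0.268
gripper_force: 30.0
```

Call:
move_arm:
  series:
    - {"grip": 0,"xyz": [2,0,-0.3],"angular": [0,0,0]}
    - {"grip": 0,"xyz": [4,0,-0.6],"angular": [0,0,0]}
    - {"grip": 0,"xyz": [6,0,-0.8],"angular": [0,0,0]}
    - {"grip": 0,"xyz": [8,0,-1.0],"angular": [0,0,0]}

```text
time_s: 9.35
tcp_pos: [0.4796, -0.0799, 0.1416]
ee_rot: [[-0.028, -1.0, 0.002], [-1.0, 0.028, 0.001], [-0.001, -0.002, -1.0]]
wrist_force: [-4.4, 4.0, 7.9]
gripper_width: 0.266
gripper_force: 30.0
```

Call:
move_arm:
  series:
    - {"grip": 0,"xyz": [4,0,-0.4],"angular": [0,0,0]}
    - {"grip": 0,"xyz": [8,0,-0.8],"angular": [0,0,0]}
    - {"grip": 0,"xyz": [12,0,-1.0],"angular": [0,0,0]}
    - {"grip": 0,"xyz": [16,0,-1.1],"angular": [0,0,0]}
    - {"grip": 0,"xyz": [20,0,-1.1],"angular": [0,0,0]}

```text
time_s: 9.85
tcp_pos: [0.4791, -0.1002, 0.1426]
ee_rot: [[-0.028, -1.0, 0.002], [-1.0, 0.028, 0.0], [-0.0, -0.002, -1.0]]
wrist_force: [-2.9, 1.4, 5.0]
gripper_width: 0.268
gripper_force: 30.0
```

```bash
python3 - <<'E'
from fit2 import *
a=cap('side');b=cap('wrist')
pickle.dump((a,b),open('c4.pkl','wb'))
im=np.hstack([cv2.resize(a['img'][190:290,220:320],(400,400)),b['img'][0:400,120:520]])
cv2.imwrite('pics/m4.png',im[:,:,::-1])
E
```

```text
(no output)
```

View pics/m4.png

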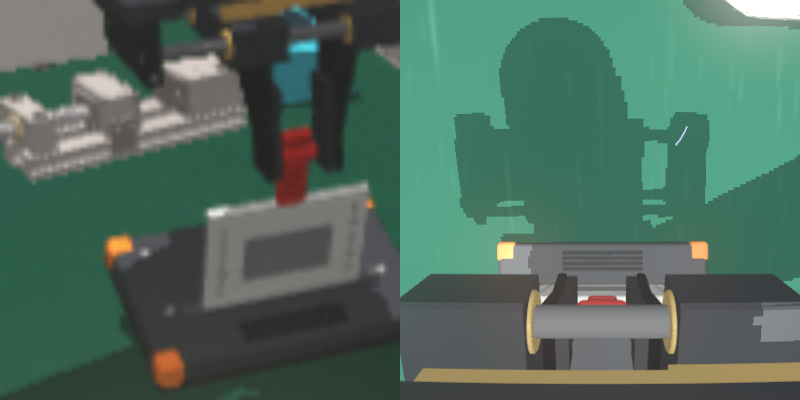

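The tip-up works: the slab pivots on its bottom edge, seen in the wrist view at about (217,242) to (428,242). Next: the edge position, and the remaining arc from here.

```bash
python3 - <<'E'
from fit2 import *
a,b=pickle.load(open('c4.pkl','rb'))
e=onz(b,[(217,242),(428,242)],.017);print(e.round(4))
def pin(phi):
    u,v=39.,118.9; f=np.radians(phi)
    if phi<=90: return np.array([u*np.cos(f)-v*np.sin(f),u*np.sin(f)+v*np.cos(f)])
    v-=18; return np.array([u*np.cos(f)-v*np.sin(f)-18,u*np.sin(f)+v*np.cos(f)])
P0=pin(20)
for a in list(range(20,100,3)): print(a,(-(pin(a)-P0)).round(1),end='; ')
P0=pin(86)
print()
for a in range(86,109): print(a,(-(pin(a)-P0)).round(1),end='; ')
E
```

```text
[[ 0.5578 -0.1026  0.017 ]
 [ 0.3991 -0.0979  0.017 ]]
20 [-0. -0.]; 23 [6.5 0.4]; 26 [13.1  1.1]; 29 [19.5  2.2]; 32 [25.9  3.6]; 35 [32.2  5.3]; 38 [38.5  7.4]; 41 [44.6  9.7]; 44 [50.5 12.4]; 47 [56.3 15.5]; 50 [62.  18.8]; 53 [67.5 22.4]; 56 [72.7 26.2]; 59 [77.8 30.4]; 62 [82.7 34.8]; 65 [87.3 39.5]; 68 [91.6 44.4]; 71 [95.7 49.5]; 74 [99.5 54.8]; 77 [103.1  60.3]; 80 [106.3  66. ]; 83 [109.2  71.9]; 86 [111.9  77.9]; 89 [114.2  84. ]; 92 [116.2  89.6]; 95 [117.9  95. ]; 98 [119.3 100.5]; 
86 [-0. -0.]; 87 [0.8 2. ]; 88 [1.6 4.1]; 89 [2.3 6.1]; 90 [3.  8.2]; 91 [ 3.7 10. ]; 92 [ 4.3 11.7]; 93 [ 4.9 13.5]; 94 [ 5.5 15.3]; 95 [ 6.  17.1]; 96 [ 6.5 19. ]; 97 [ 7.  20.8]; 98 [ 7.5 22.6]; 99 [ 7.9 24.5]; 100 [ 8.2 26.3]; 101 [ 8.6 28.2]; 102 [ 8.9 30. ]; 103 [ 9.2 31.9]; 104 [ 9.4 33.8]; 105 [ 9.7 35.6]; 106 [ 9.9 37.5]; 107 [10.  39.4]; 108 [10.1 41.3];
```

Call:
move_arm:
  series:
    - {"grip": 0,"xyz": [6.5,0,0.4],"angular": [0,0,0]}
    - {"grip": 0,"xyz": [13.1,0,1.1],"angular": [0,0,0]}
    - {"grip": 0,"xyz": [19.5,0,2.2],"angular": [0,0,0]}
    - {"grip": 0,"xyz": [25.9,0,3.6],"angular": [0,0,0]}
    - {"grip": 0,"xyz": [32.2,0,5.3],"angular": [0,0,0]}
    - {"grip": 0,"xyz": [38.5,0,7.4],"angular": [0,0,0]}

```text
time_s: 10.55
tcp_pos: [0.4781, -0.1394, 0.1354]
ee_rot: [[-0.028, -1.0, 0.002], [-1.0, 0.028, -0.001], [0.001, -0.002, -1.0]]
wrist_force: [-2.0, 0.2, 5.9]
gripper_width: 0.267
gripper_force: 30.0
```

Call:
move_arm:
  series:
    - {"grip": 0,"xyz": [6.1,0,2.3],"angular": [0,0,0]}
    - {"grip": 0,"xyz": [12,0,5],"angular": [0,0,0]}
    - {"grip": 0,"xyz": [17.8,0,8.1],"angular": [0,0,0]}
    - {"grip": 0,"xyz": [23.5,0,11.4],"angular": [0,0,0]}

```text
time_s: 10.95
tcp_pos: [0.4775, -0.1633, 0.1241]
ee_rot: [[-0.028, -1.0, 0.002], [-1.0, 0.028, -0.002], [0.002, -0.002, -1.0]]
wrist_force: [-3.4, -3.2, 6.0]
gripper_width: 0.268
gripper_force: 30.0
```

Call:
move_arm:
  series:
    - {"grip": 0,"xyz": [5.5,0,3.5],"angular": [0,0,0]}
    - {"grip": 0,"xyz": [10.8,0,7.3],"angular": [0,0,0]}
    - {"grip": 0,"xyz": [15.9,0,11.4],"angular": [0,0,0]}
    - {"grip": 0,"xyz": [20.8,0,15.8],"angular": [0,0,0]}
    - {"grip": 0,"xyz": [25.4,0,20.5],"angular": [0,0,0]}
    - {"grip": 0,"xyz": [29.7,0,25.4],"angular": [0,0,0]}

```text
time_s: 11.55
tcp_pos: [0.4767, -0.1936, 0.0986]
ee_rot: [[-0.027, -1.0, 0.002], [-1.0, 0.027, -0.003], [0.003, -0.002, -1.0]]
wrist_force: [-2.4, -4.6, 6.0]
gripper_width: 0.268
gripper_force: 30.0
```

```bash
python3 - <<'E'
from fit2 import *
c={n:cap(n) for n in('scene','side','wrist')}
pickle.dump(c,open('c5.pkl','wb'))
# orange blobs
for n in c:
    hsv=cv2.cvtColor(c[n]['img'],cv2.COLOR_RGB2HSV)
    m=cv2.inRange(hsv,(5,150,120),(20,255,255)); k,_,st,ce=cv2.connectedComponentsWithStats(m)
    print(n,[(ce[i].round(1).tolist(),st[i].tolist()) for i in range(1,k) if st[i,4]>15])
G,S=pts([.4795,-.094,-1.5994,np.radians(68),1.53])
for n in c: print(n,proj(c[n],[G(u,y,.009) for u in(.005,.1) for y in(.075,-.075)]).round(0).tolist())
E
```

```text
scene [([11.3, 146.2], [0, 143, 24, 7, 33]), ([288.1, 232.4], [284, 229, 9, 8, 45]), ([298.2, 268.7], [295, 266, 8, 6, 33]), ([405.8, 312.1], [399, 309, 15, 7, 63]), ([468.3, 410.0], [446, 397, 47, 27, 853])]
side [([255.6, 241.5], [252, 238, 8, 8, 50]), ([327.4, 271.0], [325, 268, 6, 7, 27]), ([263.0, 284.8], [260, 282, 7, 7, 42]), ([196.6, 358.5], [188, 357, 16, 6, 36])]
wrist []
scene [[344.0, 249.0], [297.0, 269.0], [335.0, 215.0], [288.0, 232.0]]
side [[327.0, 272.0], [262.0, 286.0], [320.0, 229.0], [255.0, 241.0]]
wrist [[219.0, 378.0], [425.0, 378.0], [183.0, 532.0], [461.0, 532.0]]
```

Call:
move_arm:
  series:
    - {"grip": 0,"xyz": [4.1,0,5.1],"angular": [0,0,0]}
    - {"grip": 0,"xyz": [7.9,0,10.4],"angular": [0,0,0]}
    - {"grip": 0,"xyz": [11.5,0,15.9],"angular": [0,0,0]}
    - {"grip": 0,"xyz": [14.7,0,21.6],"angular": [0,0,0]}
    - {"grip": 0,"xyz": [17.6,0,27.5],"angular": [0,0,0]}
    - {"grip": 0,"xyz": [20.3,0,33.5],"angular": [0,0,0]}

```text
time_s: 12.3
tcp_pos: [0.4768, -0.2137, 0.0646]
ee_rot: [[-0.028, -1.0, 0.004], [-1.0, 0.028, -0.002], [0.002, -0.004, -1.0]]
wrist_force: [-0.9, -4.3, 3.2]
gripper_width: 0.265
gripper_force: 30.0
```

Call:
move_arm:
  series:
    - {"grip": 0,"xyz": [1.6,0,4.1],"angular": [0,0,0]}
    - {"grip": 0,"xyz": [3,0,8.2],"angular": [0,0,0]}
    - {"grip": 0,"xyz": [4.3,0,11.7],"angular": [0,0,0]}
    - {"grip": 0,"xyz": [5.5,0,15.3],"angular": [0,0,0]}
    - {"grip": 0,"xyz": [6.5,0,19],"angular": [0,0,0]}
    - {"grip": 0,"xyz": [7.5,0,22.6],"angular": [0,0,0]}
    - {"grip": 0,"xyz": [8.2,0,26.3],"angular": [0,0,0]}

```text
time_s: 13.0
tcp_pos: [0.4752, -0.2203, 0.037]
ee_rot: [[-0.029, -1.0, 0.0], [-1.0, 0.029, 0.0], [-0.0, -0.0, -1.0]]
wrist_force: [0.9, -3.0, 0.8]
gripper_width: 0.267
gripper_force: 30.0
```

Call:
move_arm:
  series:
    - {"grip": 0,"xyz": [0.4,0,2],"angular": [0,0,0]}
    - {"grip": 0,"xyz": [0.7,0,3.7],"angular": [0,0,0]}
    - {"grip": 0,"xyz": [1,0,5.6],"angular": [0,0,0]}
    - {"grip": 0,"xyz": [1.2,0,7.5],"angular": [0,0,0]}
    - {"grip": 0,"xyz": [1.4,0,8.5],"angular": [0,0,0]}
    - {"grip": 0,"xyz": [1.4,0,8.5],"angular": [0,0,0]}

```text
time_s: 13.6
tcp_pos: [0.4748, -0.2217, 0.0286]
ee_rot: [[-0.029, -1.0, -0.001], [-1.0, 0.029, 0.0], [-0.0, 0.001, -1.0]]
wrist_force: [1.2, -0.3, 1.1]
gripper_width: 0.267
gripper_force: 30.0
```

```bash
cat > ob.py <<'E'
from fit2 import *
c={n:cap(n) for n in('scene','side')}
def ob(c,n):
    hsv=cv2.cvtColor(c[n]['img'],cv2.COLOR_RGB2HSV)
    m=cv2.inRange(hsv,(5,150,120),(20,255,255)); k,_,st,ce=cv2.connectedComponentsWithStats(m)
    print(n,[(ce[i].round(1).tolist(),int(st[i,4])) for i in range(1,k) if st[i,4]>15 and 220<ce[i][0]<380 and 150<ce[i][1]<320])
def show(E,ph,x=.4795):
    G,S=pts([x,E,-1.5994,np.radians(ph),1.53])
    if ph>90:
        # pivot over back corner: shift so back corner stays at E-.018
        G0=G; o=np.array([x,E,0])-0.018*np.array([np.sin(.0286)*1,1,0])-G0(0,0,.018)
        G=lambda u,y,v:G0(u,y,v)+o
    for n in c: print(ph,n,proj(c[n],[G(u,y,.009) for u in(.005,.1) for y in(.075,-.075)]).round(1).tolist())
E
python3 - <<'E'
from ob import *
for n in c: ob(c,n)
show(-.094,100);show(-.094,105)
s=r.sense();print(s['tcp_pos'],s['wrist_force'])
E
```

```text
scene [([303.3, 240.5], 49), ([298.5, 270.6], 25)]
side [([264.0, 251.6], 67), ([262.9, 287.6], 29)]
100 scene [[344.5, 250.4], [298.3, 270.1], [349.6, 220.5], [301.3, 238.9]]
100 side [[327.6, 273.0], [262.6, 287.0], [331.1, 237.4], [262.5, 250.0]]
105 scene [[344.6, 250.3], [298.4, 270.0], [351.9, 222.1], [303.6, 240.7]]
105 side [[327.7, 272.9], [262.7, 286.8], [332.9, 239.4], [263.8, 252.3]]
[ 0.47483387 -0.22162954  0.02877792] [ 0.93745658 -1.04065796  0.68195497]
```

Call:
move_arm:
  series:
    - {"grip": 0,"xyz": [-2,0,1],"angular": [0,0,0]}
    - {"grip": 0,"xyz": [-5,0,1],"angular": [0,0,0]}
    - {"grip": 0,"xyz": [-8,0,1],"angular": [0,0,0]}
    - {"grip": 0,"xyz": [-11,0,1],"angular": [0,0,0]}
    - {"grip": 0,"xyz": [-12,0,1],"angular": [0,0,0]}

```text
time_s: 14.2
tcp_pos: [0.4751, -0.2095, 0.0279]
ee_rot: [[-0.028, -1.0, -0.001], [-1.0, 0.028, 0.0], [-0.0, 0.001, -1.0]]
wrist_force: [-1.2, -3.5, -0.1]
gripper_width: 0.267
gripper_force: 30.0
```

```bash
python3 - <<'E'
from ob import *
for n in c: ob(c,n)
show(-.082,105)
s=r.sense();print(s['tcp_pos'],s['wrist_force'])
E
```

```text
scene [([300.3, 238.8], 50), ([295.5, 268.6], 26)]
side [([262.2, 249.4], 65), ([261.1, 284.7], 26)]
105 scene [[341.5, 248.6], [295.4, 268.0], [348.6, 220.5], [300.4, 238.8]]
105 side [[325.4, 270.5], [260.8, 284.2], [330.3, 237.3], [261.9, 249.9]]
[ 0.47510745 -0.2094789   0.02778943] [ 0.01039697 -2.02623114  1.05408056]
```

Call:
move_arm:
  series:
    - {"grip": 0,"xyz": [-2,0,0],"angular": [0,0,0]}
    - {"grip": 0,"xyz": [-6,0,0],"angular": [0,0,0]}
    - {"grip": 0,"xyz": [-10,0,0],"angular": [0,0,0]}
    - {"grip": 0,"xyz": [-14,0,0],"angular": [0,0,0]}
    - {"grip": 0,"xyz": [-18,0,0],"angular": [0,0,0]}
    - {"grip": 0,"xyz": [-22,0,0],"angular": [0,0,0]}
    - {"grip": 0,"xyz": [-26,0,0],"angular": [0,0,0]}
    - {"grip": 0,"xyz": [-30,0,0],"angular": [0,0,0]}
    - {"grip": 0,"xyz": [-34,0,0],"angular": [0,0,0]}
    - {"grip": 0,"xyz": [-37,0,0],"angular": [0,0,0]}

```text
time_s: 15.3
tcp_pos: [0.4764, -0.1725, 0.0278]
ee_rot: [[-0.028, -1.0, -0.0], [-1.0, 0.028, 0.0], [-0.0, 0.0, -1.0]]
wrist_force: [-0.6, -4.7, 1.8]
gripper_width: 0.27
gripper_force: 30.0
```

Call:
move_arm:
  series:
    - {"grip": 0,"xyz": [-2,0,0],"angular": [0,0,0]}
    - {"grip": 0,"xyz": [-3,0,0],"angular": [0,0,0]}
    - {"grip": 0,"xyz": [-3,0,1],"angular": [0,0,0]}
    - {"grip": 0,"xyz": [-3,0,1],"angular": [0,0,0]}

```text
time_s: 15.7
tcp_pos: [0.4764, -0.1697, 0.0266]
ee_rot: [[-0.029, -1.0, -0.0], [-1.0, 0.029, 0.0], [-0.0, 0.0, -1.0]]
wrist_force: [0.6, -1.7, 0.5]
gripper_width: 0.268
gripper_force: 30.0
```

```bash
python3 - <<'E'
from ob import *
for n in c: ob(c,n)
show(-.042,105,.481)
s=r.sense();print(s['tcp_pos'],s['wrist_force'])
E
```

```text
scene [([290.5, 232.6], 48), ([285.9, 261.8], 22)]
side [([257.0, 242.0], 59), ([255.9, 276.1], 25)]
105 scene [[331.8, 242.8], [286.2, 261.3], [338.2, 215.1], [290.5, 232.5]]
105 side [[318.4, 262.9], [255.6, 275.7], [322.8, 230.3], [256.3, 242.1]]
[ 0.47648543 -0.1697207   0.02672696] [-0.03039393 -1.26380737  0.87467974]
```

Call:
move_arm:
  series:
    - {"grip": 0,"xyz": [0.1,0,0.7],"angular": [0,0,0]}
    - {"grip": 0,"xyz": [0.1,0,0.7],"angular": [0,0,0]}
    - {"grip": 0.35,"xyz": [0.1,0,0.7],"angular": [0,0,0]}
    - {"grip": 0.45,"xyz": [0.1,0,0.2],"angular": [0,0,0]}
    - {"grip": 0.6,"xyz": [0.1,0,-0.5],"angular": [0,0,0]}
    - {"grip": 0.7,"xyz": [0.1,0,-0.5],"angular": [0,0,0]}
    - {"grip": 0.7,"xyz": [0.1,0,-0.5],"angular": [0,0,0]}

```text
time_s: 16.5
tcp_pos: [0.4765, -0.1699, 0.0274]
ee_rot: [[-0.029, -1.0, -0.0], [-1.0, 0.029, 0.0], [-0.0, 0.0, -1.0]]
wrist_force: [-0.3, -0.1, -0.3]
gripper_width: 0.628
gripper_force: 0.0
```

Call:
move_arm:
  series:
    - {"grip": 0.7,"xyz": [0,0,-5],"angular": [0,0,0]}
    - {"grip": 0.7,"xyz": [0,0,-20],"angular": [0,0,0]}
    - {"grip": 0.7,"xyz": [0,0,-50],"angular": [0,0,0]}
    - {"grip": 0.7,"xyz": [0,0,-90],"angular": [0,0,0]}
    - {"grip": 0.7,"xyz": [0,0,-130],"angular": [0,0,0]}
    - {"grip": 0.7,"xyz": [0,0,-170],"angular": [0,0,0]}
    - {"grip": 0.7,"xyz": [0,0,-200],"angular": [0,0,0]}
    - {"grip": 0.7,"xyz": [0,0,-200],"angular": [0,0,0]}
    - {"grip": 0.7,"xyz": [0,0,-200],"angular": [0,0,0]}

```text
time_s: 17.4
tcp_pos: [0.4764, -0.1698, 0.2281]
ee_rot: [[-0.029, -1.0, 0.002], [-1.0, 0.029, 0.001], [-0.001, -0.002, -1.0]]
wrist_force: [-0.8, -0.4, 0.2]
gripper_width: 0.701
gripper_force: 0.0
```

```bash
python3 - <<'E'
from ob import *
for n in c: ob(c,n)
show(-.042,105,.481);show(-.042,108,.481);show(-.042,110,.481)
b=cap('wrist');hsv=cv2.cvtColor(b['img'],cv2.COLOR_RGB2HSV)
for lo,hi in(((5,150,120),(20,255,255)),((0,150,80),(4,255,255))):
    k,_,st,ce=cv2.connectedComponentsWithStats(cv2.inRange(hsv,lo,hi)); print([(ce[i].round(1).tolist(),st[i].tolist()) for i in range(1,k) if st[i,4]>30])
print(proj(b,[[.4775,-.168,.006],[.4773,-.180,.002]]))
s=r.sense();print(s['tcp_pos'],s['wrist_force'],s['time_s'])
E
```

```text
scene [([339.4, 216.2], 21), ([292.1, 234.0], 56), ([286.3, 261.9], 21)]
side [([323.3, 231.8], 44), ([257.8, 243.7], 66), ([255.8, 276.4], 24)]
105 scene [[331.8, 242.8], [286.2, 261.3], [338.2, 215.1], [290.5, 232.5]]
105 side [[318.4, 262.9], [255.6, 275.7], [322.8, 230.3], [256.3, 242.1]]
108 scene [[331.9, 242.8], [286.2, 261.2], [339.5, 216.2], [291.7, 233.7]]
108 side [[318.5, 262.8], [255.7, 275.6], [323.7, 231.6], [257.0, 243.5]]
110 scene [[332.0, 242.7], [286.3, 261.2], [340.4, 216.9], [292.6, 234.5]]
110 side [[318.5, 262.8], [255.7, 275.6], [324.4, 232.6], [257.5, 244.5]]
[]
[([555.7, 34.2], [543, 26, 24, 23, 270]), ([588.3, 44.3], [572, 30, 37, 32, 542]), ([320.0, 228.5], [308, 207, 25, 46, 758])]
[[318.93529889 219.0934216 ]
 [318.76406399 206.58821374]]
[ 0.47560096 -0.16981542  0.22600196] [0.19229813 0.01996474 0.17042066] 17.55
```

```bash
python3 -c "
from station import r
print(r.finish_job())"
```

```text
the job is handed in; nothing more can be done
None
```

The readout is standing back in its original spot, leaning back about 19° on the fully open kickstand with its screen facing left. My first attempt at tipping dragged it about 52 mm along the bench, so once it was up I slid it back. I handed the job in at about 17.6 s.

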